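Close the draught shield and tare the balance

TASK

An empty weighing dish is on the balance's pan and the draught shield's glass top has been left open. With the fingertips, and without grasping anything, slide the top fully shut, then gently press down the tare key (the one long bar in the row of keys in front of the display), let it spring back and take the hand well clear of the balance. Leave the other keys, the pan, the dish and everything else on the bench alone.

Things in the scene. Friction and masses are not known exactly. Their poses are not given: they have to be found in the camera images.
- balance: White laboratory balance fixed to the bench, 352 mm deep, 210 wide, 248 high. Origin on the bench under its middle; x to its back, y to its left, z up (operator in front, at -x). Key panel x -187 to -70 mm, sloping 8 deg up to the back, 43 mm high at x -128, display behind the keys; glass shield x -70 to 80, 231 mm high; column x 80 to 165, 220 high, under the open top.
- lid (a joint): Sliding glass top of the draught shield, m: 0 = fully shut, grows as it slides along the balance's +x (away from the front), 0.09 = fully open. A firm stop at each end; about 1.5 N of friction, stays where it is left.
- lid_handle (a point): Top middle of the upright grey bar handle on the glass top (moves with it). Bar: 60 mm along the balance's y, 10 mm thick along its x, 20 mm high above the flat glass, which reaches 25 mm in front of and 131 mm behind its middle. Rails beside the glass rise 4 mm above it. Closed fingertips can push the bar from either side.
- tare_key (a joint): Travel of the tare key, m: 0 = up, 0.003 = fully down. A spring key: about 1 N to start it and 4 N fully down; it springs back when let go.
- tare_top (a point): Middle of the top of the tare key, a long bar 48 (y) x 20 mm, at x -154, y -6 mm of the balance, 45.5 mm above the bench. Goes down square to the sloping panel. All four keys are light, in one row at the same x, and stand 6 mm proud of the panel.
- power_key (a joint): Travel of the round power key (16 mm across, at y +82 mm of the balance), m: 0 = up, 0.003 = down. Same spring. Not to be pressed.
- menu_key (a joint): Travel of the square menu key (16 mm, at y +46 mm of the balance), m. Same spring. Not to be pressed.
- print_key (a joint): Travel of the square print key (16 mm, at y -62 mm of the balance), m. Same spring. Not to be pressed.
- pan: Round steel weighing pan, 92 mm across, inside the glass shield; origin under its middle at the chamber's floor; its top is 16 mm higher. Not to be touched.
- dish: Empty aluminium weighing dish, 60 mm across the rim and 14 mm high, standing on the pan; origin at the centre of its underside. Not to be moved.
- vial: Capped glass sample vial, 26 mm across, 56 mm high, upright on the bench by the right front of the balance; origin under it. Leave alone.
- weight: Steel calibration weight with a knob, 38 mm across, 47 mm high, upright by the left front of the balance; origin under it. Leave alone.
- tweezers: Steel tweezers lying in front of the balance, 132 mm long (own x), 6 mm high; origin under the middle. Leave alone.
- spatula: Steel spoon spatula lying on the bench to the left of the balance, 170 mm long. Leave alone.
- bottle: Amber glass bottle with black cap, 68 mm across, 150 mm high, upright at the side of the bench; origin under it. Leave alone.
- jar: White plastic jar, 72 mm across, 85 mm high, upright at the side of the bench; origin under it. Leave alone.
- tip_box: Pipette-tip box with a blue see-through lid, 122 x 84 x 97 mm, at the side of the bench; origin under it. Leave alone.

How it is judged (in metres and radians):
On the way, in this order (a step that is already met when the one before it is completed fails the run):
1. the glass top is slid fully shut (value of joint lid below 0.004 m), for 0.2 s.
2. the tare key is pressed down with the top shut (value of joint tare_key above 0.0018 m and value of joint lid below 0.004 m), for 0.05 s.
At the end, for the whole second after the job is handed in: The glass top is shut (within 4 mm of its stop), the tare key has been pressed at least 1.8 mm and is up again (under 0.8 mm), the TCP is more than 100 mm from the tare key and from the lid's handle, and the dish rests where it was on the pan (within 4 mm) (value of joint lid below 0.004 m and value of joint tare_key below 0.0008 m and distance between the grasp point and tare_top above 0.1 m and distance between the grasp point and lid_handle above 0.1 m and distance of dish from where it was at the start of the episode below 0.004 m and linear speed of dish below 0.01 m/s); the robot touches nothing.
It fails at once if another key than tare is pressed (value of joint any of power_key, menu_key, print_key above 0.001 m).
It fails at once if the tare key is pressed while the glass top is still open (value of joint tare_key above 0.0015 m and value of joint lid above 0.006 m).
It fails at once if the balance, its lid or a key is pushed or squeezed with more than 20 N (contact force between any of the fingers, the arm and balance above 20 N).
It fails at once if the pan or the dish is touched by the robot, or the dish is moved more than 4 mm or lifted (contact force between the fingers and pan above 0.2 N or contact force between the fingers and dish above 0.2 N or distance of dish from where it was at the start of the episode above 0.004 m).
It fails at once if something else on the bench is moved more than 8 mm or lifted (distance of any of vial, weight, tweezers, spatula, bottle, jar, tip_box from where it was at the start of the episode above 0.008 m).
It also fails if it takes over 48 s, if anything falls off the work surface, if the arm or the gripper's body presses on something with over 40 N, if the wrist force passes 120 N, or if a joint passes its speed limit or range.

ROBOT

A 6-joint arm with a two-finger parallel gripper is mounted at the origin on the work surface. World frame = base frame: x ahead of the robot, y to its left, z up, the work surface at z = 0. Lengths are in m, angles in degrees, forces in N, time in s.
With the tool pointing down it reaches from about 0.35 to 0.875 m from the base axis. Payload 4.2 kg.
Tool frame: the origin (TCP) lies between the finger pads, 19 mm behind the fingertips; this is the grasp point; z points along the fingers, y is the line along which they close (so a half turn about z gives the same grasp; the last joint's range is limited). The gripper opens to 87 mm and grips with 3 to 60 N. Pads are 19 mm wide; open, the fingers measure 117 mm over their backs; the gripper's body (75 mm by 190 mm) begins 51 mm behind the grasp point.
Start: joints at [91.077, 22.042, 0.453, 0, -68.411, -14.817], TCP at [0.148, 0.607, 0.241] pointing down, gripper open.
Joint ranges: [-179.83, 179.83], [-69.29, 118.12], [-61.27, 80.66], [-181.25, 117.63], [-171.15, -9.14], [-177.46, 177.46]. Speed limits (degrees/s): [159.86, 159.86, 180, 180, 180, 180].

INTERFACE

Orientations are given as a 3x3 rotation matrix whose columns are the frame's x, y, z axes.
In Python, from station import r gives the robot as it stands.
- The arm moves only by the shell command python3 -m pendant 'ROWS' [OPENING]. ROWS is JSON, a list of rows, each a list of 2 entries, a list of its own where there are three numbers: the shift along the tool's x, y, z in mm, then the turn, a rotation vector about the tool's x, y, z in rad. A call has 1 to 10 rows; each row is the pose to reach, as a shift and turn from the pose commanded when the call began, along the tool's axes at that moment; what a row does not reach only later rows make up. A row lasts 1/10 s, in which the tool goes at most 50 mm and 8.59 degrees, less where a joint would pass 70% of its speed; a pose out of reach is approached as far as the arm can. A call with a gripper value outside its range is refused whole. OPENING is the opening, from 0 (shut) to 1 (fully open), set as the call begins (- or left out, the last holds). The fingers move at their own pace and stop on an object; the grip force is fixed at half the most. Time passes only in rows, so rows that repeat a pose let the fingers close. It gives the time, the measured TCP pose, the force, the opening and the grip force at its end, in the units of the state.
- r.sense(): the state, without advancing time (a new reading comes with each control period).
- r.capture(name): name is "side" or "top"; returns a dict with "frame" (384x512x3 uint8, red, green, blue), "vertical_fov" (degrees; the focal length in pixels is half the picture's height over the tangent of half this angle, whatever the lens; pixels are square), "cx", "cy" (the principal point, pixels), "distortion" ([k1, k2, p1, p2, k3] as OpenCV has them; the pictures are not rectified), "rvec" (rotation vector, rad) and "tvec" (3), from world to camera coordinates, as OpenCV has them. Camera axes: x right, y down, z forward; pixel columns grow to the right and rows downward; lengths in m; the calibration is good to about 2 mm. A picture is of the moment at which its call begins. There is no depth.
- r.finish_job(): hands the job in; it is judged then, once.
The state is a dict: "time_s": time; "joints": joint angles; "joint_velocities": joint speeds; "effort": joint torques, N m; "tcp_pos": TCP position; "ee_rot": TCP orientation; "wrist_force": force on the tool from outside, world axes, zero at the start; "moment": the same for the moment, N m; "gripper_width": opening from 0.0 (shut) to 1.0 (fully open); "gripper_force": force on a finger pad.
Only numpy, scipy, OpenCV 4.12 (cv2) and the standard library are available. Lean on these libraries where they do the work, as an engineer would, in place of code of your own. Each camera call takes 0.05 s, during which the arm holds its last target. There are 200 camera calls.

## Working session

There is one attempt and no reset: what is moved stays moved. The work goes in short steps, Python scripts to look and compute and a shell command to move; the robot and the scene stay as the last step left them, time stands still between calls to the robot, and variables do not carry over. Pictures are saved under pics/ and viewed, at most 10 in all, crops included, and the job is handed in when it is done.

```bash
mkdir -p pics; ls
cat > h.py <<'E'
import numpy as np, cv2
from station import r
def cap(n):
    c=r.capture(n); f=c["frame"]; h=f.shape[0]
    fl=h/2/np.tan(np.radians(c["vertical_fov"])/2)
    c["K"]=np.array([[fl,0,c["cx"]],[0,fl,c["cy"]],[0,0,1.]]); c["d"]=np.array(c["distortion"],float)
    c["R"]=cv2.Rodrigues(np.array(c["rvec"],float))[0]; c["t"]=np.array(c["tvec"],float).ravel(); return c
def ray(c,uv):
    p=cv2.undistortPoints(np.array([[uv]],float),c["K"],c["d"]).ravel()
    d=c["R"].T@np.array([p[0],p[1],1]); return -c["R"].T@c["t"], d/np.linalg.norm(d)
def onz(c,uv,z):
    o,d=ray(c,uv); return o+d*(z-o[2])/d[2]
def tri(c1,u1,c2,u2):
    (o1,d1),(o2,d2)=ray(c1,u1),ray(c2,u2)
    s=np.linalg.lstsq(np.c_[d1,-d2],o2-o1,rcond=None)[0]
    a,b=o1+s[0]*d1,o2+s[1]*d2; return (a+b)/2,np.linalg.norm(a-b)
def proj(c,P):
    return cv2.projectPoints(np.array(P,float).reshape(-1,1,3),np.array(c["rvec"],float),c["t"],c["K"],c["d"])[0].reshape(-1,2)
E
python3 - <<'E'
from h import *
import pickle
for n in("side","top"):
    c=cap(n); pickle.dump(c,open(n+".pkl","wb")); print(n,c["K"][0,0],-c["R"].T@c["t"])
    cv2.imwrite(f"pics/{n}0.png",cv2.resize(c["frame"][:,:,::-1],(800,600),interpolation=cv2.INTER_CUBIC))
s=r.sense();print(s)
E
```

```text
pics
side 410.55456091535035 [0.14153872 0.68009273 0.97302979]
top 418.12750525857064 [ 0.2877446  -0.03454777  1.47371387]
{'time_s': 0.1, 'joints': array([ 9.10768245e+01,  2.20860139e+01,  3.88779982e-01, -2.20213823e-02,
       -6.84107287e+01, -1.48166655e+01]), 'joint_velocities': array([-0.03911793, -0.05071073,  0.14132059,  0.16705155,  0.02178265,
        0.05869268]), 'effort': array([ 6.04865581e-04, -3.91693175e+01,  1.87932765e+01,  4.23190847e+00,
        1.33821930e-02, -7.64228480e-05]), 'tcp_pos': array([0.14832262, 0.6066466 , 0.24028909]), 'ee_rot': array([[ 9.71350541e-01, -2.37651052e-01, -3.21907639e-04],
       [-2.37651231e-01, -9.71348711e-01, -1.89065967e-03],
       [ 1.36632688e-04,  1.91299504e-03, -9.99998161e-01]]), 'wrist_force': array([-0.28858935, -0.29381688, -0.66951592]), 'moment': array([0.04913459, 0.03465963, 0.01743519]), 'gripper_force': 0.0, 'gripper_width': 0.9955923482656533}
```

View pics/side0.png

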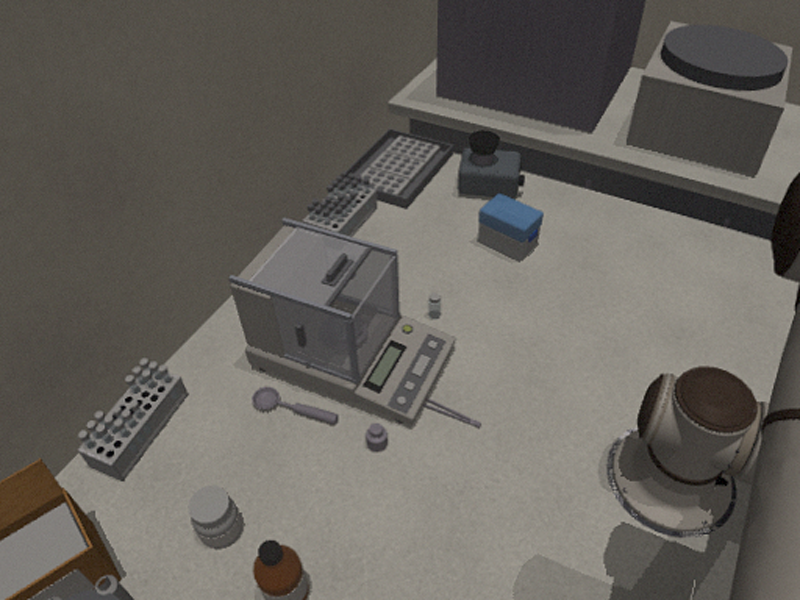

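View pics/top0.png

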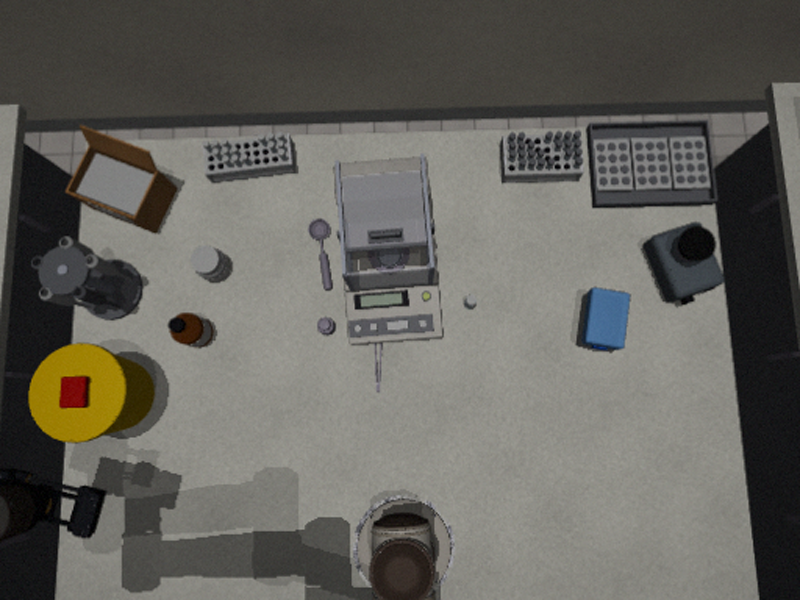

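The side view shows the handle at about (337,268) with the lid open. In the top view the handle is at (385,236) and the keys run from (357,328) to (423,323), with the tare key at (398,325). I'll zoom in on both.

Run:
```python
import pickle,cv2,numpy as np
for n,(x,y,w,h),s in(("top",(205,95,90,130),4.5),("side",(140,130,160,145),4)):
    f=pickle.load(open(n+".pkl","rb"))["frame"][y:y+h,x:x+w,::-1]
    f=cv2.convertScaleAbs(f,alpha=1.6)
    cv2.imwrite(f"pics/{n}z.png",cv2.resize(f,None,fx=s,fy=s,interpolation=cv2.INTER_CUBIC))
```

```text
(no output)
```

View pics/topz.png

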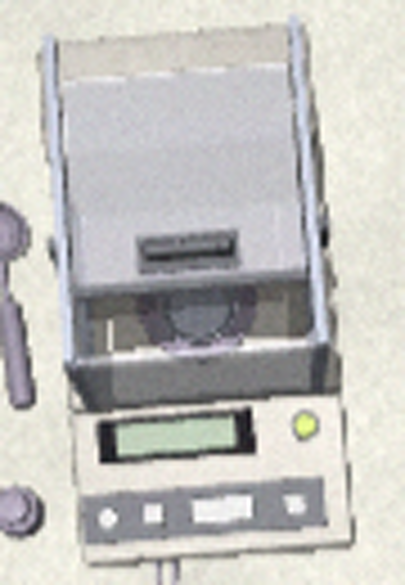

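View pics/sidez.png

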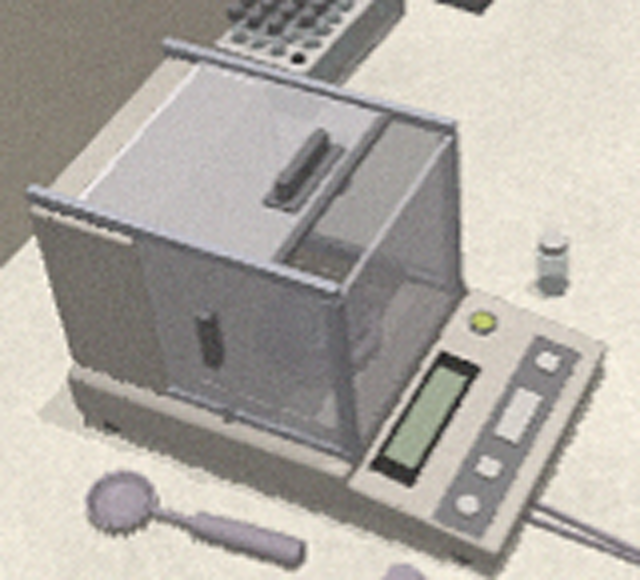

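```bash
cat > m.py <<'E'
from h import *
import pickle
T=pickle.load(open("top.pkl","rb"));S=pickle.load(open("side.pkl","rb"))
ct=lambda p:((p[0]+.5)/4.5-.5+205,(p[1]+.5)/4.5-.5+95)
cs=lambda p:((p[0]+.5)/4-.5+140,(p[1]+.5)/4-.5+130)
def blob(c,uv,r):
    g=c["frame"].astype(float).mean(2);u0,v0=np.round(uv).astype(int)
    w=g[v0-r:v0+r+1,u0-r:u0+r+1]; lo,hi=np.percentile(w,15),w.max()
    m=(w>(lo+hi)/2).astype(np.uint8); n,l,st,ce=cv2.connectedComponentsWithStats(m,connectivity=4)
    yy,xx=np.mgrid[-r:r+1,-r:r+1]; k=1+np.argmin([np.hypot(*(q-r)) for q in ce[1:]])
    W=np.clip(w-lo,0,None)*(l==k); return np.array([u0+(W*xx).sum()/W.sum(),v0+(W*yy).sum()/W.sum()])
K={}
for n,a,b,r in(("power",(108,518),(467,504),3),("menu",(153,514),(489,467),3),("tare",(222,509),(519,415),7),("print",(295,504),(549,361),3)):
    p,q=blob(T,ct(a),r),blob(S,cs(b),r); K[n],e=tri(T,p,S,q); print(n,np.round(p-ct(a),1),np.round(q-cs(b),1),np.round(K[n]*1e3,1),"gap",round(e*1e3,1), "z plane",np.round(onz(T,p,.0455)[:2]*1e3,1),np.round(onz(S,q,.0455)[:2]*1e3,1))
for n,a,b in(("handle",(187,247),(301,164)),("hL",(140,247),(281,193)),("hR",(235,245),(321,135)),("railL",(70,365),(340,290)),("railR",(322,342),(455,125))):
    P,e=tri(T,ct(a),S,cs(b)); print(n,np.round(P*1e3,1),"gap",round(e*1e3,1))
E
python3 m.py
```

```text
power [-0.1 -0.1] [ 0.  -0.1] [470.8  88.   43.2] gap 0.3 z plane [470.3  87.7] [470.1  89.5]
menu [-0.1 -0.3] [-0.3 -0.2] [472.9  53.1  43.9] gap 0.5 z plane [473.   53.1] [472.1  54.1]
tare [ 0.1 -0.1] [-0.4 -0.3] [ 4.755e+02 -3.000e-01  4.230e+01] gap 0.7 z plane [ 4.747e+02 -4.000e-01] [474.6   2.1]
print [-0. -0.] [-0.5 -0.2] [478.  -55.6  43.6] gap 1.7 z plane [476.9 -55.8] [478.1 -53.9]
handle [629.9  15.2 237.3] gap 1.4
hL [628.5  46.2 238.1] gap 2.9
hR [632.  -16.9 236.6] gap 4.5
railL [552.1  96.3 228.1] gap 1.2
railR [562.4 -74.9 228.2] gap 0.5
```

Key spacing (144 mm) and heights agree with the text: tare is at about (475, 0) mm, yaw about 3°, and the handle at (630, 15) mm. I'll go above and behind the handle with the gripper shut.

```bash
python3 -m pendant '[[[0,0,-40],[0,0,0]],[[0,0,-80],[0,0,0]],[[40,28,-80],[0,0,0]],[[80,56,-80],[0,0,0]],[[120,84,-80],[0,0,0]],[[160,112,-80],[0,0,0]],[[200,140,-80],[0,0,0]],[[240,168,-80],[0,0,0]],[[280,196,-80],[0,0,0]],[[321,225,-80],[0,0,0]]]' 0 && python3 -m pendant '[[[40,28,0],[0,0,-0.1]],[[80,56,0],[0,0,-0.2]],[[120,84,0],[0,0,-0.29]],[[160,112,0],[0,0,-0.29]],[[200,140,0],[0,0,-0.29]],[[240,168,0],[0,0,-0.29]],[[280,196,0],[0,0,-0.29]],[[321,225,0],[0,0,-0.29]],[[321,225,0],[0,0,-0.29]],[[321,225,0],[0,0,-0.29]]]'
cat > pic.py <<'E'
from h import *
import sys,pickle
tag=sys.argv[1];im=[]
for n,(x,y,w,h) in(("top",(190,85,120,150)),("side",(130,110,180,170))):
    c=cap(n);pickle.dump(c,open(n+".pkl","wb"))
    f=cv2.convertScaleAbs(c["frame"][y:y+h,x:x+w,::-1],alpha=1.6);s=560/h
    if f.size: im.append(cv2.resize(f,(int(w*s) if n=="side" else 224*2-100,560) if n=="side" else (int(w*s),560),interpolation=cv2.INTER_CUBIC))
o=np.hstack(im);k=min(1,800/o.shape[1]);cv2.imwrite(f"pics/{tag}.png",cv2.resize(o,None,fx=k,fy=k));print(o.shape,k)
E
python3 pic.py a1
```

```text
time_s: 1.1
tcp_pos: [0.4073, 0.3107, 0.321]
ee_rot: [[0.972, -0.237, -0.0], [-0.237, -0.972, -0.0], [-0.0, 0.0, -1.0]]
wrist_force: [1.1, -0.3, 0.3]
gripper_width: 0.177
gripper_force: 0.0
time_s: 2.1
tcp_pos: [0.6652, 0.0165, 0.3195]
ee_rot: [[0.999, 0.048, -0.003], [0.048, -0.999, -0.0], [-0.003, 0.0, -1.0]]
wrist_force: [-0.4, -0.2, 1.0]
gripper_width: 0.003
gripper_force: 0.0
(560, 1040, 3) 0.7692307692307693
```

View pics/a1.png

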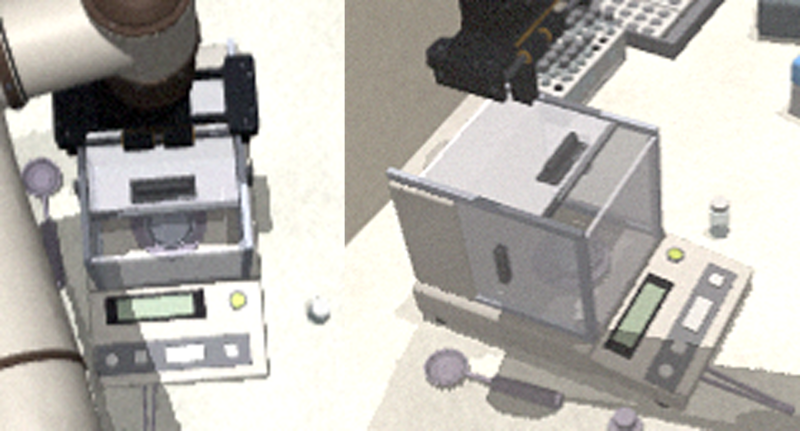

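The picture shows the hand behind and above the bar, in line with it and clear. I'll lower the tips to about 238 mm, which is about 10 mm below the bar's top.

```bash
python3 -m pendant '[[[0,0,20],[0,0,0]],[[0,0,40],[0,0,0]],[[0,0,50],[0,0,0]],[[0,0,56],[0,0,0]],[[0,0,60],[0,0,0]],[[0,0,62],[0,0,0]],[[0,0,62],[0,0,0]],[[0,0,62],[0,0,0]]]'; python3 pic.py a2
```

```text
time_s: 3.0
tcp_pos: [0.6653, 0.0177, 0.26]
ee_rot: [[0.999, 0.05, 0.001], [0.05, -0.999, 0.0], [0.001, -0.0, -1.0]]
wrist_force: [-0.0, 0.1, -0.7]
gripper_width: 0.008
gripper_force: 0.0
(560, 1040, 3) 0.7692307692307693
```

View pics/a2.png

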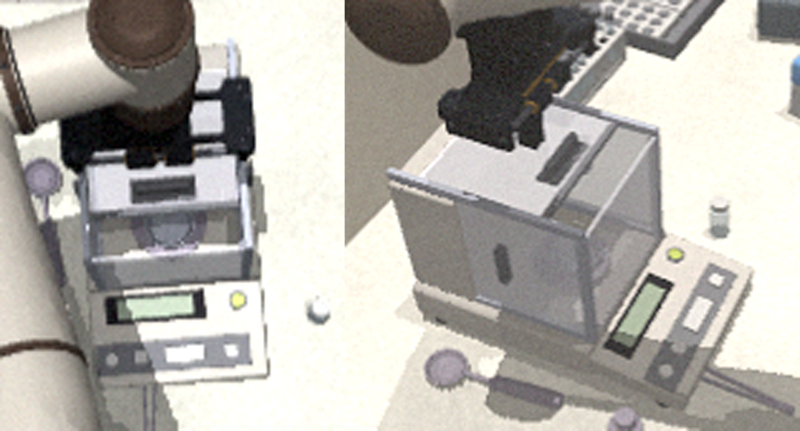

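The tips stand about 20 mm behind the bar, clear of glass and rails. Now I'll push towards the front, gently and watching the force.

```bash
python3 -m pendant '[[[-3,0,2],[0,0,0]],[[-7,0,3],[0,0,0]],[[-11,0,3],[0,0,0]],[[-15,0,3],[0,0,0]],[[-18,0,3],[0,0,0]],[[-21,0,3],[0,0,0]],[[-24,0,3],[0,0,0]],[[-27,0,3],[0,0,0]],[[-30,0,3],[0,0,0]],[[-33,0,3],[0,0,0]]]'; python3 -m pendant '[[[-3,0,0],[0,0,0]],[[-6,0,0],[0,0,0]],[[-9,0,0],[0,0,0]],[[-12,0,0],[0,0,0]],[[-15,0,0],[0,0,0]],[[-15,0,0],[0,0,0]]]'; python3 pic.py a3
```

```text
time_s: 4.1
tcp_pos: [0.6321, 0.016, 0.2564]
ee_rot: [[0.999, 0.05, 0.001], [0.05, -0.999, -0.0], [0.001, 0.0, -1.0]]
wrist_force: [2.5, -0.2, -0.0]
gripper_width: 0.003
gripper_force: 0.8
time_s: 4.7
tcp_pos: [0.6164, 0.0153, 0.2563]
ee_rot: [[0.999, 0.05, -0.001], [0.05, -0.999, 0.0], [-0.001, -0.0, -1.0]]
wrist_force: [0.7, -1.0, -0.0]
gripper_width: 0.005
gripper_force: 0.2
(560, 1040, 3) 0.7692307692307693
```

View pics/a3.png

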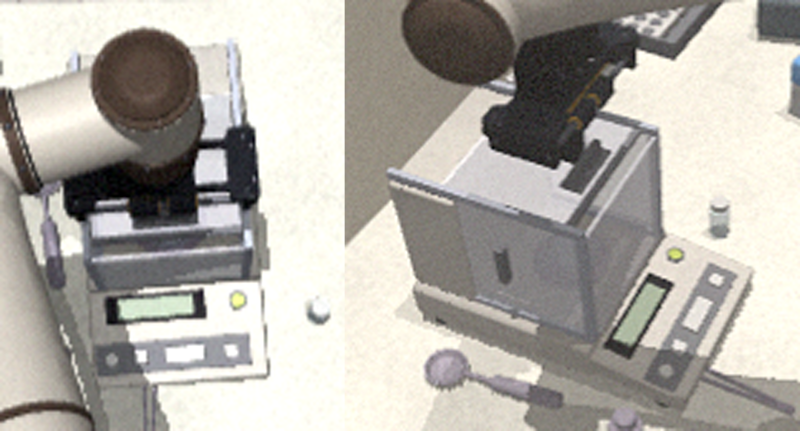

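The glass is moving with the hand, and the remaining gap at the front is roughly 15 to 20 mm. I'll carry on slowly.

```bash
python3 -m pendant '[[[-2,0,0],[0,0,0]],[[-4,0,0],[0,0,0]],[[-6,0,0],[0,0,0]],[[-8,0,0],[0,0,0]],[[-10,0,0],[0,0,0]],[[-11,0,0],[0,0,0]],[[-12,0,0],[0,0,0]]]'; python3 -m pendant '[[[-1,0,0],[0,0,0]],[[-2,0,0],[0,0,0]],[[-2,0,0],[0,0,0]]]' ; python3 -m pendant '[[[-1,0,0],[0,0,0]],[[-1,0,0],[0,0,0]]]'
```

```text
time_s: 5.5
tcp_pos: [0.605, 0.0147, 0.2563]
ee_rot: [[0.999, 0.05, 0.0], [0.05, -0.999, 0.0], [0.0, -0.0, -1.0]]
wrist_force: [0.4, 0.7, -1.1]
gripper_width: 0.003
gripper_force: 0.8
time_s: 5.8
tcp_pos: [0.6029, 0.0146, 0.2563]
ee_rot: [[0.999, 0.05, -0.0], [0.05, -0.999, 0.0], [-0.0, -0.0, -1.0]]
wrist_force: [0.4, -0.4, -1.1]
gripper_width: 0.006
gripper_force: 0.5
time_s: 6.0
tcp_pos: [0.602, 0.0145, 0.2563]
ee_rot: [[0.999, 0.05, -0.0], [0.05, -0.999, 0.0], [-0.0, -0.0, -1.0]]
wrist_force: [1.0, 0.4, -1.5]
gripper_width: 0.0
gripper_force: 0.6
```

```bash
python3 -m pendant '[[[-1,0,0],[0,0,0]],[[-1,0,0],[0,0,0]]]' |grep -E "tcp|wrist"; python3 -m pendant '[[[-1,0,0],[0,0,0]],[[-1,0,0],[0,0,0]]]'|grep -E "tcp|wrist"; python3 pic.py a4
```

```text
tcp_pos: [0.601, 0.0145, 0.2563]
wrist_force: [0.7, 0.4, -0.8]
tcp_pos: [0.6, 0.0144, 0.2563]
wrist_force: [1.1, 0.1, 0.3]
(560, 1040, 3) 0.7692307692307693
```

View pics/a4.png

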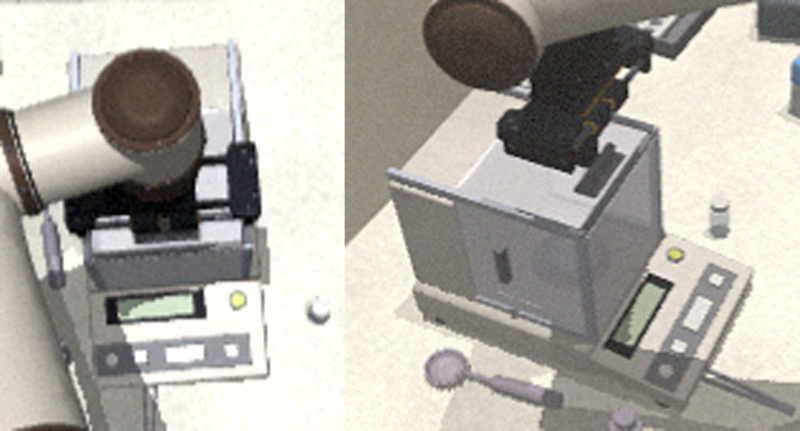

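It looks almost shut now, so I'll push on in 1 mm steps until the stop shows in the force.

```bash
python3 -m pendant '[[[-1,0,0],[0,0,0]],[[-1,0,0],[0,0,0]]]' |grep -E "tcp|wrist"; python3 -m pendant '[[[-1,0,0],[0,0,0]],[[-1,0,0],[0,0,0]]]'|grep -E "tcp|wrist"
```

```text
tcp_pos: [0.5991, 0.0144, 0.2563]
wrist_force: [1.2, 1.0, -0.7]
tcp_pos: [0.598, 0.0143, 0.2563]
wrist_force: [1.2, -0.3, -0.3]
```

```bash
python3 -m pendant '[[[-1,0,0],[0,0,0]],[[-1,0,0],[0,0,0]]]' |grep -E "tcp|wrist"; python3 -m pendant '[[[-1,0,0],[0,0,0]],[[-1,0,0],[0,0,0]]]'|grep -E "tcp|wrist"
```

```text
tcp_pos: [0.5977, 0.0143, 0.2564]
wrist_force: [2.6, 0.7, -1.4]
tcp_pos: [0.5976, 0.0143, 0.2564]
wrist_force: [5.3, -0.6, -3.1]
```

The force has risen to 5 N and the hand has stalled, so the lid is on its stop. The bar at balance x ≈ -45 mm agrees with that. I'll hold, back off, lift, cross to above the tare key and look.

```bash
python3 -m pendant '[[[0,0,0],[0,0,0]],[[0,0,0],[0,0,0]],[[3,0,0],[0,0,0]],[[6,0,0],[0,0,0]],[[6,0,-20],[0,0,0]],[[6,0,-45],[0,0,0]],[[6,0,-70],[0,0,0]],[[6,0,-70],[0,0,0]]]'; python3 -m pendant '[[[-30,2,0],[0,0,0]],[[-65,4,0],[0,0,0]],[[-100,6,0],[0,0,0]],[[-128,8,0],[0,0,0]],[[-128,8,0],[0,0,0]],[[-128,8,40],[0,0,0]],[[-128,8,80],[0,0,0]],[[-128,8,120],[0,0,0]],[[-128,8,160],[0,0,0]],[[-128,8,200],[0,0,0]]]';python3 -m pendant '[[[0,0,20],[0,0,0]],[[0,0,25],[0,0,0]],[[0,0,25],[0,0,0]]]'; python3 pic.py a5
```

```text
time_s: 8.1
tcp_pos: [0.6031, 0.0143, 0.3305]
ee_rot: [[0.999, 0.05, 0.006], [0.05, -0.999, 0.0], [0.006, -0.0, -1.0]]
wrist_force: [-0.1, -0.4, 1.0]
gripper_width: 0.004
gripper_force: 0.0
time_s: 9.1
tcp_pos: [0.4744, -0.0001, 0.1244]
ee_rot: [[0.999, 0.05, -0.001], [0.05, -0.999, -0.0], [-0.001, 0.0, -1.0]]
wrist_force: [0.8, -0.4, 0.2]
gripper_width: 0.007
gripper_force: 0.0
time_s: 9.4
tcp_pos: [0.4746, -0.0, 0.1006]
ee_rot: [[0.999, 0.05, -0.002], [0.05, -0.999, -0.001], [-0.002, 0.001, -1.0]]
wrist_force: [0.4, -0.5, 1.0]
gripper_width: 0.006
gripper_force: 0.0
(560, 1040, 3) 0.7692307692307693
```

View pics/a5.png

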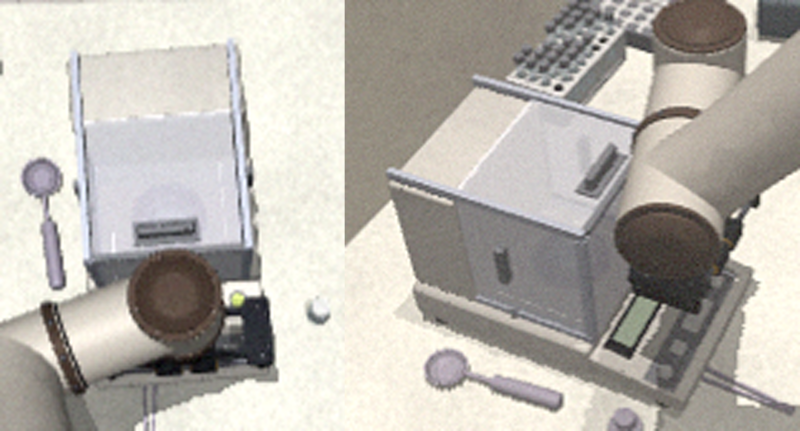

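The lid's front edge now meets the frame, with the handle at (167,231) in the top view, and the hand is over the tare key. I'll go down carefully.

```bash
python3 -m pendant '[[[0,0,15],[0,0,0]],[[0,0,24],[0,0,0]],[[0,0,30],[0,0,0]],[[0,0,31],[0,0,0]],[[0,0,31],[0,0,0]]]' |grep -E "tcp|wrist"; python3 -m pendant '[[[0,0,1],[0,0,0]],[[0,0,2],[0,0,0]],[[0,0,2],[0,0,0]]]'|grep -E "tcp|wrist";  python3 -m pendant '[[[0,0,1],[0,0,0]],[[0,0,1],[0,0,0]]]'|grep -E "tcp|wrist"; python3 -m pendant '[[[0,0,1],[0,0,0]],[[0,0,1],[0,0,0]]]'|grep -E "tcp|wrist"
```

```text
tcp_pos: [0.4749, 0.0001, 0.0705]
wrist_force: [0.2, 0.1, 0.3]
tcp_pos: [0.4747, 0.0001, 0.0683]
wrist_force: [-0.5, -0.3, -0.7]
tcp_pos: [0.4746, 0.0001, 0.0672]
wrist_force: [-0.4, 0.7, 1.0]
tcp_pos: [0.4746, 0.0001, 0.0661]
wrist_force: [0.9, 0.2, 0.0]
```

```bash
for i in 1; do python3 -m pendant '[[[0,0,1],[0,0,0]],[[0,0,1],[0,0,0]]]' |grep -E "tcp|wrist"; python3 -m pendant '[[[0,0,1],[0,0,0]],[[0,0,1],[0,0,0]]]'|grep -E "tcp|wrist";  python3 -m pendant '[[[0,0,1],[0,0,0]],[[0,0,1],[0,0,0]]]'|grep -E "tcp|wrist"; done
```

```text
tcp_pos: [0.4748, 0.0001, 0.0653]
wrist_force: [-1.1, 0.2, 0.4]
tcp_pos: [0.4749, 0.0001, 0.0644]
wrist_force: [-0.4, -0.4, 1.5]
tcp_pos: [0.475, 0.0001, 0.0634]
wrist_force: [0.1, -0.0, 3.4]
```

```bash
python3 -m pendant '[[[0,0,1],[0,0,0]],[[0,0,1],[0,0,0]]]' |grep -E "tcp|wrist"; python3 -m pendant '[[[0,0,0.5],[0,0,0]],[[0,0,0.5],[0,0,0]]]'|grep -E "tcp|wrist"
```

```text
tcp_pos: [0.4751, 0.0001, 0.0626]
wrist_force: [-0.4, -1.3, 4.9]
tcp_pos: [0.4751, 0.0001, 0.0625]
wrist_force: [-1.1, -0.8, 7.7]
```

The key has bottomed: the height stalled while the force rose past 4 N. I'll release, lift away and check.

```bash
python3 -m pendant '[[[0,0,-3],[0,0,0]],[[0,0,-8],[0,0,0]],[[0,0,-30],[0,0,0]],[[0,0,-65],[0,0,0]],[[0,0,-105],[0,0,0]],[[0,0,-145],[0,0,0]],[[-30,0,-180],[0,0,0]],[[-60,0,-190],[0,0,0]],[[-70,0,-190],[0,0,0]],[[-70,0,-190],[0,0,0]]]';python3 -m pendant '[[[0,40,0],[0,0,0]],[[0,80,0],[0,0,0]],[[0,120,0],[0,0,0]],[[0,160,0],[0,0,0]],[[0,160,0],[0,0,0]],[[0,160,0],[0,0,0]],[[0,160,0],[0,0,0]]]'; python3 pic.py a6
```

```text
time_s: 12.7
tcp_pos: [0.4033, -0.0036, 0.2516]
ee_rot: [[0.999, 0.051, -0.0], [0.051, -0.999, 0.001], [-0.0, -0.001, -1.0]]
wrist_force: [0.7, -0.5, -0.3]
gripper_width: 0.001
gripper_force: 0.0
time_s: 13.4
tcp_pos: [0.413, -0.1628, 0.2508]
ee_rot: [[0.999, 0.051, -0.002], [0.051, -0.999, 0.0], [-0.002, -0.0, -1.0]]
wrist_force: [0.6, 0.1, -0.0]
gripper_width: 0.002
gripper_force: 0.0
(560, 1040, 3) 0.7692307692307693
```

View pics/a6.png

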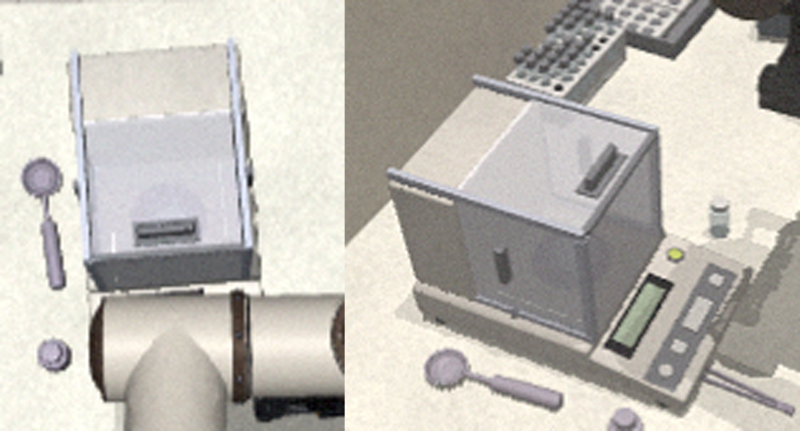

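The lid is shut, with the handle at (165,231) in the top view. The tare key is up and the side view shows the rest unmoved. The hand is about 250 mm away, so I'll hand the job in.

```bash
python3 -c "
from station import r
print(r.finish_job())"
```

```text
the job is handed in; nothing more can be done
None
```

I slid the glass top shut to its stop, pressed the tare key fully down and let it spring back, then moved the hand well clear; the job is handed in, but no verdict came back.

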